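Index the inspection camera to the next part

ROBOT

A 6-joint arm with a two-finger parallel gripper is mounted at the origin on a cart in front of the work surface, level with it; the furniture and walls round the work are solid. World frame = base frame: x ahead of the robot, y to its left, z up, the work surface at z = 0. Lengths are in m, angles in rad, forces in N, time in s.
With the tool pointing down it reaches from about 0.275 to 0.725 m from the base axis. Payload 5.6 kg.
Tool frame: the origin (TCP) lies midway between the tips of the shut fingers; the grasp point (between the pads) lies 19 mm behind it; z points along the fingers, y is the line along which they close (so a half turn about z gives the same grasp; the last joint's range is limited). The gripper opens to 85 mm and grips with 20 to 120 N. Pads are 22 mm wide; open, the fingers measure 114 mm over their backs; the gripper's body (76 mm by 85 mm) begins 54 mm behind the grasp point. The pads swing forward as they close: fully open they stand 13 mm farther back than shut.
Start: joints at [0.285, 0.255, 0.108, 0, -1.424, -0.285], TCP at [0.55, 0, 0.231] pointing down, gripper open.
Joint ranges: [-2.95, 2.95], [-1.21, 1.97], [-1.09, 1.5], [-2.87, 1.71], [-2.94, -0.07], [-3.05, 3.05]. Speed limits (rad/s): [2.57, 2.57, 3.14, 3.14, 3.14, 3.14].

INTERFACE

Orientations are given as a rotation vector (axis times angle).
In Python, from rig import arm gives the robot as it stands.
- The arm moves only by the shell command python3 -m jog 'ROWS' [FORCE]. ROWS is JSON, a list that holds one entry, the list of rows, each a list of 7 numbers: the shift along the tool's x, y, z in mm, then the turn, a rotation vector about the tool's x, y, z in degrees, then the finger opening in mm, from 0 to 85.4. A call has 1 to 8 rows; each row is the pose to reach, as a shift and turn from the pose commanded when the call began, along the tool's axes at that moment; what a row does not reach only later rows make up. A row lasts 1/8 s, in which the tool goes at most 62.5 mm and 10.7 degrees, less where a joint would pass 70% of its speed; a pose out of reach is approached as far as the arm can. A call with a gripper value outside its range is refused whole. The fingers move at their own pace and stop on an object; FORCE is the grip in N (left out, the last holds). Time passes only in rows, so rows that repeat a pose let the fingers close. It gives the time, the measured TCP pose, the force, the opening and the grip force at its end, in the units of the state.
- arm.get_state(): the state, without advancing time (a new reading comes with each control period).
- arm.capture(name): name is "side" or "top" or "wrist"; returns a dict with "pixels" (384x512x3 uint8, blue, green, red), "range_z" (384x512 float32, m along the optical axis (not along the pixel's ray), 0 where there is no reading), "fovy" (degrees; the focal length in pixels is half the picture's height over the tangent of half this angle, whatever the lens; pixels are square), "cx", "cy" (the principal point, pixels), "pose" (4x4, takes a point from camera to world coordinates); the wrist camera has in their place "mount" (4x4, takes a point from camera to tool coordinates, whose origin is the TCP and whose axes are the flange's). Camera axes: x right, y down, z forward; pixel columns grow to the right and rows downward; lengths in m; the calibration is good to about 2 mm. A picture is of the moment at which its call begins: read the wrist's pose just before it.
- arm.close_job(): hands the job in; it is judged then, once.
Trained networks look in a picture, given as the dict that the camera call returned (one of the last four; its "shot" number tells which), for a name from the list of things; names that differ only in an ending like _2 or _b are one class to them, and where a whole thing is asked for, a point or a joint stands for the part that bears it (a point fixed in the world has none). Each returns a list of dicts, best first, with "p" (0 to 1); they miss things now and then, are a little off and sometimes report something else, mostly with a low value. They report only what shows in the picture. A call takes as long as a camera call.
- arm.cut_out(picture, label): "region" (384x512 bool, what is visible of it) and "box" ([left, top, width, height] in pixels, round what is visible of it).
- arm.landmark_of(picture, label): "xy" ([column, row] in pixels: a listed point, or the origin of a listed thing).
The state is a dict: "t": time; "q": joint angles; "qd": joint speeds; "effort": joint torques, N m; "eef_pos": TCP position; "ee_rot": TCP orientation; "force": force on the tool from outside, world axes, zero at the start; "wrist_torque": the same for the moment, N m; "opening": opening from 0.0 (shut) to 1.0 (fully open); "grip_force": force on a finger pad.
Only numpy, scipy, OpenCV 4.12 (cv2) and the standard library are available. Lean on these libraries where they do the work, as an engineer would, in place of code of your own. Each camera call takes 0.05 s, during which the arm holds its last target. There are 200 camera calls.

TASK

The inspection camera on its swing arm is pinned over the middle pad. Hook a fingertip under the red pull ring at the arm's near end, gently lift the spring index pin, swing the arm one hole so that the camera stands over the yellow relay, then let the ring down so that the pin drops fully home in that hole, and take the finger away. Do not grip anything or touch the camera, and leave the parts on the pads, the mug and the meter where they are.

Things in the scene. Friction and masses are not known exactly. Their poses are not given: they have to be found in the camera images.
- camera_stand: Fixed dark steel stand of the inspection camera, about 330 x 300 mm. Origin on the worktop, on the vertical pivot axis of the swing arm. -x points to the index plate (the near side, facing the robot give or take 0.2 rad), +x to the tray of pads, y to the left, z up. Behind the ring only the arm (top z = 61 mm) and the black pivot cap (76 mm high) stand in the way.
- plate_mid (a point): Mouth of the middle hole of the index plate: an arc-shaped steel plate with a degree scale, 12 mm thick, top z = 40 mm, 91 to 134 mm from the pivot. It has five 13 mm holes, 112 mm from the pivot, at -45, -22.5, 0, 22.5, 45 degrees about the stand's -x axis, one for each pad.
- tray_mid (a point): Centre of the top of the middle pad: the tray has five white round pads, 50 mm across, top z = 13 mm, 155 mm from the pivot, at -45, -22.5, 0, 22.5 and 45 degrees from the stand's +x axis.
- swing_arm (a joint): Angle of the blue arm about the pivot, rad, counter-clockwise from above. Starts pinned at 0, the middle hole; holes at 0, +-0.393, +-0.785 with 0.017 play either way; stops at +-0.86. A straight two-sided bar, 26 mm wide, z = 49 to 61 mm, ring on the near end, camera on the far end: a positive angle takes the camera to the stand's +y, the ring to its -y. Turns easily (about 1 N at the ring).
- index_pin (a joint): Lift of the spring index pin, m. 0 is fully home: the 10 mm thick pin, 112 mm from the pivot, stands 10 mm deep in a hole. Above 0.010 it is free of the hole and the arm can swing; between holes it rests on the plate at 0.010; top stop at 0.020. The spring presses it down with 4 N at 0, 8 N at 0.020.
- ring_center (a point): Centre of the red pull ring, 52 mm inside, 64 mm outside, of 6 mm round bar, fixed on top of the index pin and moving with it. Its opening faces along the arm, towards the robot; its plane leans back 40 degrees from upright, top nearer the pivot. With the pin home the centre is 113 mm above the worktop, 93 mm from the pivot axis. Axes: x along the arm to the camera, z up.
- ring_top (a point): Middle of the bar at the top of the red ring (bar 6 mm thick, so its underside is 3 mm below): the place to hook under, 135 mm above the worktop when the pin is home, 75 mm from the pivot axis. Axes as ring_center.
- lens (a point): Centre of the lens at the lower end of the camera; it looks straight down. The camera is the black upright barrel on the far end of the arm, 47 mm in diameter, z = 45 to 140 mm, its axis 155 mm from the pivot. Not to be touched.
- yellow_relay: Yellow relay with wire legs, 25 x 15 x 9 mm, lying on the pad next to the middle one, on the left or on the right. Origin at the centre of its underside, legs included. Loose.
- green_film_cap: Green film capacitor, 24 x 13 x 6 mm, lying on the other pad next to the middle one. Origin at the centre of its underside, legs included. Loose.
- blue_trimmer: Blue trimmer block, 23 x 16 x 10 mm, on the middle pad. Origin at the centre of its underside, legs included. Loose.
- blue_film_cap: Blue film capacitor, 33 x 13 x 7 mm, on one of the two end pads. Origin at the centre of its underside, legs included. Loose.
- edge_connector: Pale flat connector with legs, 28 x 20 x 5 mm, on the other end pad. Origin at the centre of its underside. Loose.
- mug: White mug, 92 x 127 x 95 mm, at the left; origin at the centre of its underside. Loose bystander.
- meter: Yellow pocket multimeter, 124 x 66 x 36 mm, at the right; origin at the centre of its underside. Loose bystander.

How it is judged:
By the outcome, as a careful person would: the job done as asked, in the order asked, and still so for the second after the job is handed in, with the robot touching nothing.
It also fails if it takes over 43 s, if anything falls off the work surface, if the arm or the gripper's body presses on something with over 40 N, if the wrist force passes 120 N, or if a joint passes its speed limit or range.

## Working session

There is one attempt and no reset: what is moved stays moved. The work goes in short steps, Python scripts to look and compute and a shell command to move; the robot and the scene stay as the last step left them, time stands still between calls to the robot, and variables do not carry over. Pictures are saved under pics/ and viewed, at most 10 in all, crops included, and the job is handed in when it is done.

```bash
ls; mkdir -p pics; cat > h.py <<'E'
import numpy as np, cv2
from rig import arm
from scipy.spatial.transform import Rotation as R
def pose(im,st=None):
    if 'pose' in im: return np.array(im['pose'])
    T=np.eye(4);T[:3,:3]=R.from_rotvec(st['ee_rot']).as_matrix();T[:3,3]=st['eef_pos'];return T@np.array(im['mount'])
def ray(im,u,v):
    f=192/np.tan(np.radians(im['fovy'])/2)
    return np.array([(u-im['cx'])/f,(v-im['cy'])/f,1.])
def at_z(im,uv,z,st=None):
    T=pose(im,st);d=T[:3,:3]@ray(im,*uv);return T[:3,3]+d*(z-T[2,3])/d[2]
def deproj(im,uv,st=None):
    T=pose(im,st);z=im['range_z'][int(round(uv[1])),int(round(uv[0]))];return T[:3,3]+T[:3,:3]@(ray(im,*uv)*z)
E
cat > a.py <<'E'
from h import *
s=arm.get_state();print(s['t'],s['eef_pos'],s['ee_rot'],s['force'])
Z={'plate_mid':.04,'tray_mid':.013,'ring_center':.113,'ring_top':.135,'lens':.045,'yellow_relay':.013,'green_film_cap':.013,'camera_stand':0,'blue_trimmer':.013,'mug':0,'meter':0}
for c in ('top','side'):
    im=arm.capture(c);cv2.imwrite(f'pics/{c}0.png',im['pixels'])
    print(c,np.round(pose(im)[:3,3],3))
    for n,z in Z.items():
        L=arm.landmark_of(im,n)
        for l in L[:2]: print(n,round(l['p'],2),np.round(l['xy'],1),np.round(at_z(im,l['xy'],z),4))
E
python3 a.py
```

```text
pics
0.0 [5.49488801e-01 3.69413470e-05 2.30394930e-01] [ 2.22034685e+00 -2.22053349e+00 -2.05844120e-03] [ 0.16279383 -0.29515043  1.90842107]
top [ 0.524 -0.062  1.386]
plate_mid 0.65 [268.3 257.5] [ 0.4874 -0.0668  0.04  ]
tray_mid 0.88 [262.1 169.6] [ 0.7614 -0.0432  0.013 ]
ring_center 0.41 [267.7 247.3] [ 0.5183 -0.0644  0.113 ]
ring_top 0.62 [267.  240.3] [ 0.538 -0.062  0.135]
lens 0.75 [268.  168.2] [ 0.7605 -0.0618  0.045 ]
lens 0.43 [265.7 241.3] [ 0.5359 -0.0582  0.045 ]
green_film_cap 0.46 [265.3 242.2] [ 0.5334 -0.0569  0.013 ]
mug 0.83 [128.1 222.8] [0.5865 0.3799 0.    ]
meter 0.69 [370.5 237.9] [ 0.553  -0.3837  0.    ]
side [0.012 0.993 0.879]
plate_mid 0.67 [315.5 227.4] [ 0.5064 -0.0599  0.04  ]
tray_mid 0.8 [244.8 208.5] [ 0.7589 -0.0699  0.013 ]
ring_center 0.41 [314.3 205. ] [ 0.5148 -0.0621  0.113 ]
ring_top 0.41 [307.1 197.7] [ 0.5344 -0.0546  0.135 ]
lens 0.58 [241.8 206. ] [ 0.7469 -0.0374  0.045 ]
camera_stand 0.85 [284.7 228.4] [ 0.6069 -0.058   0.    ]
blue_trimmer 0.43 [237.8 206.2] [ 0.7854 -0.0694  0.013 ]
mug 0.91 [199.9 325.4] [0.5845 0.3814 0.    ]
meter 0.58 [347.6 185.8] [ 0.546  -0.3825  0.    ]
```

```bash
python3 -c "
import cv2
a=cv2.imread('pics/top0.png')[120:290,170:370];b=cv2.imread('pics/side0.png')[150:280,180:380]
cv2.imwrite('pics/c0.png',cv2.resize(a,None,fx=3.5,fy=3.5,interpolation=2));cv2.imwrite('pics/c1.png',cv2.resize(b,None,fx=4,fy=4,interpolation=2))"
```

```text
(no output)
```

View pics/c0.png

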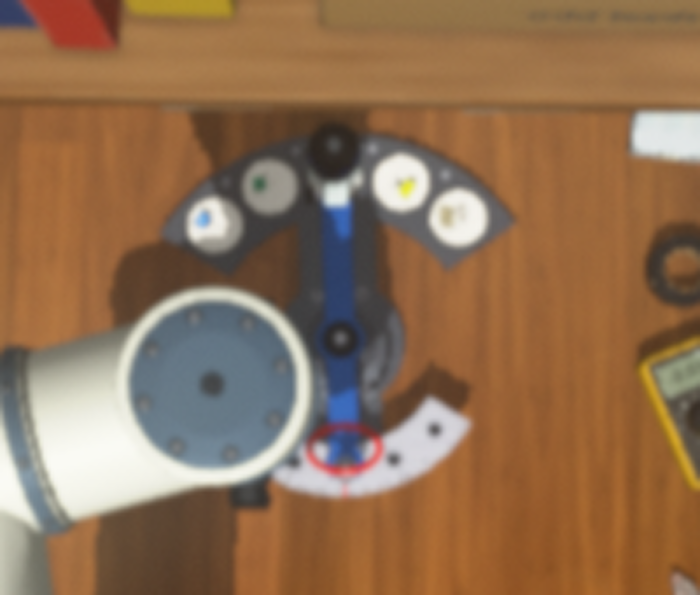

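View pics/c1.png

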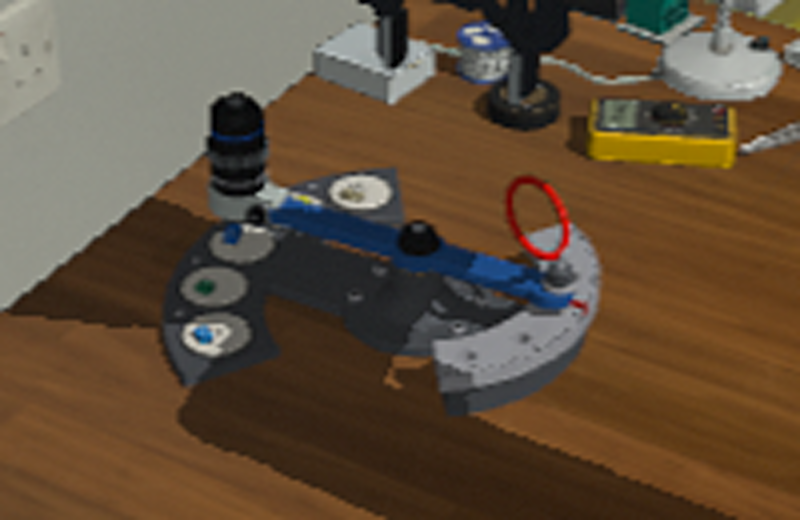

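The top crop shows the arm pointing nearly straight ahead, with the ring at about (345,448), the pivot cap at (340,338) and the camera at (334,145). The yellow relay is on the pad to the right of the middle at (403,185), and the green cap is on the left pad. So the camera has to swing right (world −y), which is angle −0.393, and the ring moves left.

```bash
cat >> h.py <<'E'
def toolrot(yaw,tilt):
    # tilt: degrees below horizontal of the tool z; yaw about world z, rad
    a=np.radians(tilt); c,s=np.cos(yaw),np.sin(yaw)
    z=np.array([c*np.cos(a),s*np.cos(a),-np.sin(a)]); x=np.array([s,-c,0]); return np.column_stack([x,np.cross(z,x),z])
def row(p,Rt,st=None):
    st=st or arm.get_state();R0=R.from_rotvec(st['ee_rot']).as_matrix()
    return np.round(np.r_[R0.T@(np.array(p)-st['eef_pos'])*1000,np.degrees(R.from_matrix(R0.T@Rt).as_rotvec())],1)
E
python3 - <<'E'
from h import *
im=arm.capture('top')
pv=at_z(im,(267.1,216.6),.076);ca=at_z(im,(265.4,161.4),.14)
print(pv,ca,deproj(im,(267.1,216.6)),deproj(im,(265.4,161.4)))
d=(ca-pv)[:2];print(np.linalg.norm(d),np.arctan2(d[1],d[0]))
for l in ('index_pin','ring_center','swing_arm'):
    r=arm.cut_out(im,l)
    for q in r[:1]:print(l,q['p'],q['box'])
# ring red pixels
px=im['pixels'].astype(int);m=(px[...,2]>150)&(px[...,1]<90)&(px[...,0]<90);m[:230]=0;m[:,:240]=0;m[270:]=0;m[:,300:]=0
v,u=np.where(m);print(len(u),u.min(),u.max(),v.min(),v.max())
for yaw in (0,.05):
  for t in (40,):
    print(row([.42,-.067,.19],toolrot(yaw,t)))
E
```

```text
[ 0.6088656  -0.06129127  0.076     ] [ 0.76352146 -0.05398379  0.14      ] [ 0.60873369 -0.06129167  0.07804538] [ 0.76312928 -0.05399619  0.14204387]
0.15482840705224912 0.047214841634413425
swing_arm 0.97 [254.1, 153.2, 23.6, 104.8]
5 265 277 245 254
[ 67.  130.   41.3  50.   -0.   -0. ]
[ 67.  130.   41.3  50.   -1.3  -2.7]
```

```bash
python3 -m jog '[[[0,40,-30,0,0,0,0],[0,90,-20,10,0,0,0],[20,130,0,20,0,0,0],[45,130,20,30,0,-1,0],[67,130,41,40,-1,-2,0],[67,130,41,50,-1,-3,0],[67,130,41,50,-1,-3,0],[67,130,41,50,-1,-3,0]]]' 20
cat > b.py <<'E'
from h import *
import sys
P=np.array([.6089,-.0613,0]);Y=.0472
s=arm.get_state();print(s['t'],s['eef_pos'],np.round(s['force'],2),s['opening']);Rm=R.from_rotvec(s['ee_rot']).as_matrix();print(np.round(Rm,3))
for c in ('top','side'):
    im=arm.capture(c);cv2.imwrite(f'pics/{c}_{sys.argv[1]}.png',im['pixels'])
    for n,z in {'ring_center':.113,'ring_top':.135}.items():
        for l in arm.landmark_of(im,n)[:1]: print(c,n,round(l['p'],2),np.round(l['xy'],1),np.round(at_z(im,l['xy'],z),4))
def stand(x,y,z): return P+[x*np.cos(Y)-y*np.sin(Y),x*np.sin(Y)+y*np.cos(Y),z]
print('ring top',stand(-.075,0,.135))
for b in (-.04,.018): # distance of TCP beyond bar along the finger
    a=np.radians(40);n=np.array([np.sin(a),0,np.cos(a)]);z=np.array([np.cos(a),0,-np.sin(a)])
    p=np.array([-.075,0,.135])-.024*n+b*z
    print(b,stand(*p),row(stand(*p),toolrot(Y,40),s))
E
python3 b.py 1
```

```text
t: 2.4
eef_pos: [0.4332, -0.0922, 0.2001]
ee_rot: [-1.753, 1.64, -0.737]
force: [-0.1, 0.7, 0.1]
opening: -0.003
grip_force: 0.0
2.4 [ 0.43324027 -0.09224345  0.20008779] [-0.13  0.66  0.14] -0.0026842133879853335
[[ 0.073 -0.651  0.755]
 [-0.997 -0.037  0.065]
 [-0.014 -0.758 -0.652]]
top ring_center 0.5 [266.7 246.8] [ 0.5197 -0.0615  0.113 ]
top ring_top 0.67 [268.3 242.2] [ 0.5328 -0.0658  0.135 ]
side ring_center 0.41 [312.9 203.9] [ 0.5207 -0.0652  0.113 ]
side ring_top 0.51 [306.5 197.2] [ 0.5371 -0.0561  0.135 ]
ring top [ 0.53398353 -0.06483869  0.135     ]
-0.04 [ 0.48796616 -0.06701232  0.14232644] [-20.3   7.2  80.6   0.7   1.7   0.3]
0.018 [ 0.53234725 -0.06491598  0.10504476] [-18.7   6.5 138.6   0.7   1.7   0.3]
```

```bash
python3 -m jog '[[[-10,4,0,0,1,0,0],[-20,7,20,0.7,1.7,0.3,0],[-20,7,40,0.7,1.7,0.3,0],[-20,7,60,0.7,1.7,0.3,0],[-20,7,75,0.7,1.7,0.3,0],[-20,7,80,0.7,1.7,0.3,0],[-20,7,80,0.7,1.7,0.3,0]]]'; python3 b.py 2; python3 -c "
import cv2
a=cv2.imread('pics/top_2.png')[200:290,210:330];b=cv2.imread('pics/side_2.png')[150:250,250:380]
cv2.imwrite('pics/c2.png',cv2.vconcat([cv2.resize(a,(400,300),interpolation=2),cv2.resize(b,(400,300),interpolation=2)]))"
```

```text
t: 3.58
eef_pos: [0.4504, -0.0738, 0.1926]
ee_rot: [-1.786, 1.678, -0.7]
force: [0.0, -0.3, 0.1]
opening: 0.0
grip_force: 0.0
3.575 [ 0.45038991 -0.07382492  0.19255335] [ 0.04 -0.27  0.12] 9.300427376632854e-05
[[ 0.069 -0.69   0.72 ]
 [-0.997 -0.037  0.061]
 [-0.015 -0.722 -0.691]]
top ring_center 0.54 [265.2 248.4] [ 0.515  -0.0572  0.113 ]
top ring_top 0.7 [265.3 240.5] [ 0.5374 -0.0573  0.135 ]
side ring_center 0.69 [313.1 204.9] [ 0.5179 -0.0609  0.113 ]
side ring_top 0.58 [309.8 195.7] [ 0.5328 -0.0678  0.135 ]
ring top [ 0.53398353 -0.06483869  0.135     ]
-0.04 [ 0.48796616 -0.06701232  0.14232644] [-3.4 10.1 62.2  3.7  1.5  0.2]
0.018 [ 0.53234725 -0.06491598  0.10504476] [ -1.9   6.3 120.    3.7   1.5   0.2]
```

View pics/c2.png

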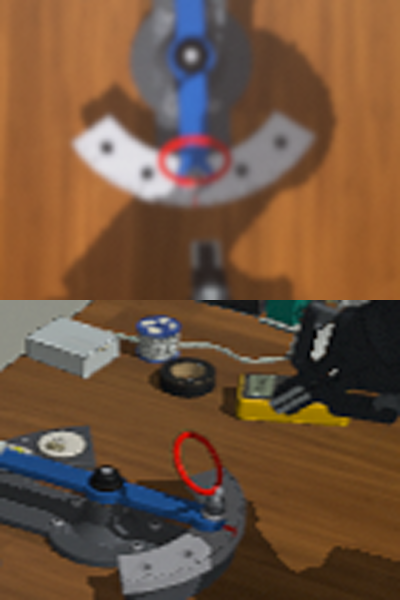

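The crop shows closed fingers short of the ring and in line with it. The robot fell short of the commanded pose, so I'm checking the joints.

```bash
python3 -c "
from rig import arm
import numpy as np
s=arm.get_state();print(np.round(s['q'],3),np.round(s['qd'],3))"
python3 -m jog '[[[-1,5,10,0,0,0,0],[-1,5,10,0,0,0,0],[-1,5,10,0,0,0,0]]]'; python3 -c "
from rig import arm
import numpy as np
s=arm.get_state();print(np.round(s['q'],3),np.round(s['qd'],3))"
```

```text
[ 0.141 -0.377 -1.088  0.666 -0.066 -0.725] [ 0.001  0.    -0.     0.001 -0.     0.001]
t: 4.25
eef_pos: [0.4498, -0.0734, 0.1879]
ee_rot: [-1.792, 1.68, -0.692]
force: [0.3, -0.5, -0.4]
opening: -0.001
grip_force: 0.0
[ 0.145 -0.37  -1.088  0.65  -0.066 -0.712] [ 0.001 -0.001  0.001  0.002  0.     0.001]
```

```bash
cat > k.py <<'E'
from h import *
from scipy.optimize import least_squares
Ry=lambda a:R.from_euler('y',a).as_matrix();Rx=lambda a:R.from_euler('x',a).as_matrix();Rz=lambda a:R.from_euler('z',a).as_matrix()
def fk(q,L,s4=1,s6=1):
    h,L1,L2,d,L3=L;A=Rz(q[0]);B=A@Ry(q[1]);C=B@Ry(-q[2]);D=C@Rx(s4*q[3]);E=D@Ry(-q[4])
    p=A@[0,0,h]+B@[0,0,L1]+C@[L2,0,0]+D@[0,d,0]+E@[L3,0,0]
    return p,E@Rx(s6*q[5])
lo=np.array([-2.95,-1.21,-1.09,-2.87,-2.94,-3.05]);hi=np.array([2.95,1.97,1.5,1.71,-.07,3.05])
E
cat > fit.py <<'E'
from k import *
s=arm.get_state();R2=R.from_rotvec(s['ee_rot']).as_matrix()
D=[([.285,.255,.108,0,-1.424,-.285],[.5495,0,.2304],R.from_rotvec([2.2203,-2.2205,-.002]).as_matrix()),
 ([.141,-.377,-1.088,.666,-.066,-.725],[.4504,-.0738,.1926],R.from_rotvec([-1.786,1.678,-.7]).as_matrix()),(s['q'],s['eef_pos'],R2)]
for s4 in (1,-1):
  f=lambda L:np.concatenate([fk(q,L,s4)[0]-p for q,p,_ in D])
  o=least_squares(f,[.25,.4,.4,-.15,.3]);print(s4,o.cost,np.round(o.x,4),np.round(o.fun*1000,1))
  for s6 in (1,-1):
    F=[fk(q,o.x,s4,s6)[1].T@r for q,_,r in D];print(s6,[np.round(x.ravel(),2) for x in F])
E
python3 fit.py
```

```text
1 0.0009473545110574264 [ 0.2778  0.7996  0.3278 -0.1857  0.7691] [  7.3 -30.4   4.   -4.   21.3  -3.3  -2.6  20.3  -0.7]
1 [array([-0.  , -0.  ,  1.  , -0.84,  0.54,  0.  , -0.54, -0.84, -0.  ]), array([-0.08,  0.  ,  1.  , -0.99,  0.12, -0.08, -0.12, -0.99, -0.01]), array([-0.08,  0.01,  1.  , -0.99,  0.13, -0.08, -0.13, -0.99, -0.01])]
-1 [array([-0., -0.,  1., -1.,  0., -0., -0., -1., -0.]), array([-0.08,  0.  ,  1.  , -0.24, -0.97, -0.02,  0.97, -0.24,  0.08]), array([-0.08,  0.01,  1.  , -0.27, -0.96, -0.02,  0.96, -0.27,  0.08])]
-1 6.989667971048803e-08 [ 0.1473  0.5216  0.4001 -0.1545  0.3631] [-0.   0.   0.   0.1  0.1  0.2 -0.1 -0.1 -0.2]
1 [array([-0.  , -0.  ,  1.  , -0.84,  0.54,  0.  , -0.54, -0.84, -0.  ]), array([-0.  , -0.  ,  1.  , -0.12,  0.99,  0.  , -0.99, -0.12, -0.  ]), array([ 0.  ,  0.  ,  1.  , -0.15,  0.99, -0.  , -0.99, -0.15,  0.  ])]
-1 [array([-0., -0.,  1., -1.,  0., -0., -0., -1., -0.]), array([-0., -0.,  1., -1.,  0., -0., -0., -1., -0.]), array([ 0.,  0.,  1., -1.,  0.,  0., -0., -1.,  0.])]
```

```bash
cat >> k.py <<'E'
L=[0.1473,0.5216,0.4001,-0.1545,0.3631];M=np.array([[0,0,1],[-1,0,0],[0,-1,0]])
P=np.array([.6089,-.0613,0]);Y=.0472
def target(th,tilt,dyaw=0,lift=0,b=.018,g=.024):
    # stand-frame hook pose with arm at angle th; finger axis g below bar centre (normal), TCP b beyond bar
    a=np.radians(tilt);y=Y+th+dyaw;u=np.array([np.cos(y),np.sin(y),0]);k=np.array([0,0,1])
    t=P+.075*np.array([-np.cos(Y+th),-np.sin(Y+th),0])+k*(.135+lift)
    return t-g*(np.sin(a)*u+np.cos(a)*k)+b*(np.cos(a)*u-np.sin(a)*k),toolrot(y,tilt)
def ik(p,Rt,q0):
    def f(q):
        x,r=fk(q,L,-1,-1);return np.r_[(x-p)*5,R.from_matrix((r@M).T@Rt).as_rotvec()]
    return least_squares(f,np.clip(q0,lo+1e-4,hi-1e-4),bounds=(lo,hi))
E
cat > s.py <<'E'
from k import *
rng=np.random.default_rng(0)
for roll in (0,90,180,270):
  for dy in (-.4,-.2,0,.2,.4):
    out=[]
    for tilt in (25,30,35,40,45,50,55):
      best=None
      p,Rt=target(0,tilt,dy);Rt=Rt@Rz(np.radians(roll))
      for i in range(6):
        q0=np.r_[rng.uniform(-.6,.6),rng.uniform(-.5,.5),rng.uniform(-1,.3),rng.uniform(-2.8,1.7),rng.uniform(-1.5,-.1),rng.uniform(-3,3)]
        o=ik(p,Rt,q0)
        if best is None or o.cost<best.cost:best=o
      if best.cost<1e-7:out.append((tilt,np.round(best.x,2).tolist()))
    print(roll,dy,out[:1],[t for t,_ in out])
E
python3 s.py
```

```text
0 -0.4 [(40, [-0.4, -0.0, -0.76, -2.63, -0.07, 2.66])] [40]
0 -0.2 [(25, [-0.65, 0.17, -0.93, -2.44, -0.75, 2.82])] [25, 30]
0 0 [(25, [-0.67, 0.16, -0.76, -2.03, -0.72, 2.5])] [25, 30, 35]
0 0.2 [(25, [-0.68, 0.21, -0.63, -1.74, -0.82, 2.32])] [25, 30, 35, 40, 45, 50, 55]
0 0.4 [(25, [-0.68, 0.27, -0.5, -1.53, -0.96, 2.24])] [25, 30, 35, 40, 45, 50, 55]
90 -0.4 [(40, [-0.4, -0.0, -0.76, -2.63, -0.07, 1.09])] [40]
90 -0.2 [(25, [-0.65, 0.17, -0.93, -2.44, -0.75, 1.25])] [25, 30]
90 0 [(25, [-0.67, 0.16, -0.76, -2.03, -0.72, 0.93])] [25, 30, 35]
90 0.2 [(25, [-0.68, 0.21, -0.63, -1.74, -0.82, 0.75])] [25, 30, 35, 40, 45, 50, 55]
90 0.4 [(25, [-0.68, 0.27, -0.5, -1.53, -0.96, 0.67])] [25, 30, 35, 40, 45, 50, 55]
180 -0.4 [(40, [-0.4, -0.0, -0.76, -2.63, -0.07, -0.48])] [40]
180 -0.2 [(25, [-0.65, 0.17, -0.93, -2.44, -0.75, -0.32])] [25, 30]
180 0 [(25, [-0.67, 0.16, -0.76, -2.03, -0.72, -0.64])] [25, 30, 35]
180 0.2 [(25, [-0.68, 0.21, -0.63, -1.74, -0.82, -0.82])] [25, 30, 35, 40, 45, 50, 55]
180 0.4 [(25, [-0.68, 0.27, -0.5, -1.53, -0.96, -0.9])] [25, 30, 35, 40, 45, 50, 55]
270 -0.4 [(40, [-0.4, -0.0, -0.76, -2.63, -0.07, -2.05])] [40]
270 -0.2 [(25, [-0.65, 0.17, -0.93, -2.44, -0.75, -1.89])] [25, 30]
270 0 [(25, [-0.67, 0.16, -0.76, -2.03, -0.72, -2.21])] [25, 30, 35]
270 0.2 [(25, [-0.68, 0.21, -0.63, -1.74, -0.82, -2.39])] [25, 30, 35, 40, 45, 50, 55]
270 0.4 [(25, [-0.68, 0.27, -0.5, -1.53, -0.96, -2.48])] [25, 30, 35, 45, 50, 55]
```

```bash
cat > s2.py <<'E'
from k import *
qc=np.array(arm.get_state()['q'])
for name,q0 in (('A',qc),('B',[-.67,.16,-.76,-2.0,-.72,2.5])):
 for th in (0,-.2,-.393,-.43):
  for wy in (-.4,-.3,-.2,-.1,0,.1,.2,.3):
    out=[]
    for tilt in (25,30,35,40,45,50,55,60,65):
      p,Rt=target(th,tilt,wy-Y-th,lift=.014)
      o=ik(p,Rt,q0)
      if o.cost<1e-7: out.append((tilt,np.round(o.x,2).tolist()))
    print(name,th,'wyaw',wy,[t for t,_ in out],out[0][1] if out else '')
E
python3 s2.py
```

```text
A 0 wyaw -0.4 [55, 60, 65] [0.11, -0.03, -1.02, 1.47, -0.28, -1.89]
A 0 wyaw -0.3 [25, 55, 60, 65] [-0.56, 0.14, -1.05, -2.8, -0.77, 3.0]
A 0 wyaw -0.2 [25, 30, 60, 65] [-0.62, 0.11, -0.94, -2.52, -0.68, 2.82]
A 0 wyaw -0.1 [25, 30, 60, 65] [-0.63, 0.1, -0.84, -2.27, -0.64, 2.62]
A 0 wyaw 0 [25, 30, 60, 65] [-0.63, 0.1, -0.76, -2.06, -0.65, 2.46]
A 0 wyaw 0.1 [25, 30, 35, 55, 60, 65] [-0.64, 0.12, -0.7, -1.89, -0.7, 2.34]
A 0 wyaw 0.2 [25, 30, 35, 40, 45, 50, 55, 60, 65] [-0.65, 0.15, -0.64, -1.75, -0.76, 2.27]
A 0 wyaw 0.3 [25, 30, 35, 40, 45, 50, 55, 60, 65] [-0.66, 0.18, -0.58, -1.64, -0.84, 2.22]
A -0.2 wyaw -0.4 [55, 60, 65] [0.17, -0.02, -1.01, 1.43, -0.32, -1.9]
A -0.2 wyaw -0.3 [55, 60, 65] [0.03, -0.04, -1.03, 1.61, -0.18, -1.88]
A -0.2 wyaw -0.2 [25, 30, 60, 65] [-0.58, 0.12, -0.97, -2.59, -0.7, 2.87]
A -0.2 wyaw -0.1 [25, 30, 60, 65] [-0.6, 0.1, -0.87, -2.33, -0.65, 2.67]
A -0.2 wyaw 0 [25, 30, 60, 65] [-0.6, 0.1, -0.78, -2.11, -0.64, 2.5]
A -0.2 wyaw 0.1 [25, 30, 35, 55, 60, 65] [-0.61, 0.11, -0.72, -1.93, -0.68, 2.37]
A -0.2 wyaw 0.2 [25, 30, 35, 40, 50, 55, 60, 65] [-0.
[... 2854 characters left out ...]
0.67, 2.4]
B -0.393 wyaw 0.2 [25, 30, 35, 40, 55, 60, 65] [-0.58, 0.13, -0.67, -1.82, -0.72, 2.3]
B -0.393 wyaw 0.3 [25, 30, 35, 40, 45, 50, 55, 60, 65] [-0.6, 0.16, -0.61, -1.7, -0.79, 2.24]
B -0.43 wyaw -0.4 [] 
B -0.43 wyaw -0.3 [] 
B -0.43 wyaw -0.2 [25, 30] [-0.53, 0.13, -1.0, -2.69, -0.73, 2.94]
B -0.43 wyaw -0.1 [25, 30] [-0.56, 0.11, -0.9, -2.42, -0.66, 2.74]
B -0.43 wyaw 0 [25, 30, 60] [-0.57, 0.1, -0.8, -2.18, -0.64, 2.55]
B -0.43 wyaw 0.1 [25, 30, 35, 55, 60, 65] [-0.57, 0.11, -0.73, -1.99, -0.66, 2.4]
B -0.43 wyaw 0.2 [25, 30, 35, 40, 55, 60, 65] [-0.58, 0.13, -0.67, -1.83, -0.72, 2.31]
B -0.43 wyaw 0.3 [25, 30, 35, 40, 45, 50, 55, 60, 65] [-0.59, 0.16, -0.61, -1.71, -0.79, 2.24]
```

```bash
cat > s3.py <<'E'
from k import *
q=np.array(arm.get_state()['q']);p0,r0=fk(q,L,-1,-1)
A=np.array([p0[0],p0[1],p0[2],Y,46.])
B1=np.array([.45,-.08,.21,.4,56]);B2=np.array([.45,-.08,.21,.4,28]);pt,_=target(0,27,-.1-Y,b=-.05);B3=np.r_[pt,-.1,27]
pi,_=target(0,27,-.1-Y);B4=np.r_[pi,-.1,27]
a=A
for b,n in ((B1,6),(B2,6),(B3,6),(B4,4)):
  for i in range(1,n+1):
    w=a+(b-a)*i/n;o=ik(w[:3],toolrot(w[3],w[4]),q);print(np.round(w,3),np.round(o.x,2),'%.0e'%o.cost,'dq',np.round(abs(o.x-q).max(),2));q=o.x
  a=b
E
python3 s3.py
python3 -c "
from k import *
print(row([.45,-.08,.21],toolrot(.4,56)))
print(row([.45,-.08,.21],toolrot(.2,51)))"
```

```text
[ 0.45  -0.075  0.191  0.106 47.667] [ 0.24 -0.37 -0.94  0.33 -0.28 -0.41] 5e-27 dq 0.32
[ 0.45  -0.076  0.195  0.165 49.333] [ 0.2  -0.34 -0.79  0.05 -0.41 -0.07] 3e-24 dq 0.34
[ 0.45  -0.077  0.199  0.224 51.   ] [ 0.12 -0.3  -0.67 -0.13 -0.53  0.2 ] 3e-29 dq 0.27
[ 0.45  -0.078  0.203  0.282 52.667] [ 0.05 -0.27 -0.58 -0.24 -0.63  0.39] 3e-24 dq 0.19
[ 0.45  -0.079  0.206  0.341 54.333] [-0.01 -0.23 -0.51 -0.31 -0.73  0.52] 1e-18 dq 0.13
[ 0.45 -0.08  0.21  0.4  56.  ] [-0.05 -0.2  -0.45 -0.34 -0.81  0.62] 9e-24 dq 0.1
[ 0.45  -0.08   0.21   0.4   51.333] [-0.12 -0.22 -0.46 -0.46 -0.77  0.76] 7e-27 dq 0.14
[ 0.45  -0.08   0.21   0.4   46.667] [-0.21 -0.22 -0.47 -0.6  -0.76  0.93] 2e-19 dq 0.17
[ 0.45 -0.08  0.21  0.4  42.  ] [-0.33 -0.21 -0.47 -0.77 -0.79  1.14] 1e-31 dq 0.2
[ 0.45  -0.08   0.21   0.4   37.333] [-0.46 -0.19 -0.47 -0.94 -0.84  1.35] 2e-31 dq 0.21
[ 0.45  -0.08   0.21   0.4   32.667] [-0.59 -0.17 -0.49 -1.09 -0.92  1.55] 7e-20 dq 0.2
[ 0.45 -0.08  0.21  0.4  28.  ] [-0.72 -0.13 -0.51 -1.22 -1.01  1.74] 5e-21 dq 0.19
[ 0.455 -0.077  0.198  0.317 27.833] [-0.67 -0.16 
[... 239 characters left out ...]
 0.067 27.333] [-0.49 -0.19 -0.71 -1.51 -0.49  1.78] 1e-29 dq 0.12
[ 4.7400e-01 -6.3000e-02  1.4900e-01 -1.7000e-02  2.7167e+01] [-0.48 -0.18 -0.75 -1.69 -0.41  1.93] 1e-23 dq 0.18
[ 0.479 -0.059  0.136 -0.1   27.   ] [-0.54 -0.14 -0.82 -1.95 -0.42  2.19] 9e-24 dq 0.26
[ 0.494 -0.061  0.129 -0.1   27.   ] [-0.58 -0.07 -0.83 -2.04 -0.48  2.32] 8e-23 dq 0.13
[ 0.509 -0.062  0.121 -0.1   27.   ] [-0.6  -0.01 -0.83 -2.13 -0.53  2.44] 2e-25 dq 0.11
[ 0.524 -0.064  0.113 -0.1   27.   ] [-0.62  0.06 -0.84 -2.2  -0.57  2.54] 2e-28 dq 0.1
[ 0.539 -0.065  0.105 -0.1   27.   ] [-0.62  0.12 -0.84 -2.27 -0.61  2.62] 2e-28 dq 0.08
[  6.2 -15.7 -15.6 -11.9 -11.3 -15.1]
[  6.2 -15.7 -15.6  -6.9  -4.2  -6.1]
```

```bash
python3 -m jog '[[[2,-5,-5,-2,-1,-2,0],[4,-8,-8,-4,-3,-5,0],[5,-11,-11,-7,-5,-8,0],[6,-14,-14,-9,-8,-11,0],[6,-16,-16,-11,-10,-13,0],[6,-16,-16,-12,-11,-15,0],[6,-16,-16,-12,-11,-15,0]]]'
python3 -c "
from k import *
s=arm.get_state();print(np.round(s['q'],2))
print(row([.45,-.08,.21],toolrot(.4,42)));print(row([.45,-.08,.21],toolrot(.4,28)))"
```

```text
t: 5.12
eef_pos: [0.4503, -0.0803, 0.2105]
ee_rot: [-2.176, 1.452, -0.445]
force: [-0.2, -0.5, 0.0]
opening: -0.0
grip_force: 0.0
[-0.04 -0.21 -0.45 -0.33 -0.8   0.6 ]
[-0.4  0.4  0.3 14.1 -0.4 -0.2]
[-0.4  0.4  0.3 28.1 -0.4 -0.1]
```

```bash
python3 -m jog '[[[0,0,0,4,0,0,0],[0,0,0,8,0,0,0],[0,0,0,12,0,0,0],[0,0,0,16,0,0,0],[0,0,0,20,0,0,0],[0,0,0,24,0,0,0],[0,0,0,28,0,0,0],[0,0,0,28,0,0,0]]]'
python3 -c "
from k import *
s=arm.get_state();print(np.round(s['q'],2))
a=np.array([.45,-.08,.21,.4,28]);pt,_=target(0,27,-.1-Y,b=-.05);b=np.r_[pt,-.1,27]
for i in range(1,7):
  w=a+(b-a)*i/6;print(row(w[:3],toolrot(w[3],w[4])))"
```

```text
t: 6.12
eef_pos: [0.4487, -0.0807, 0.2088]
ee_rot: [-1.782, 1.194, -0.712]
force: [0.4, -1.0, -0.0]
opening: -0.0
grip_force: 0.0
[-0.71 -0.13 -0.52 -1.22 -0.99  1.72]
[-1.5  6.3 11.6  0.4  3.8  1.9]
[-2.9 14.4 22.5  0.6  8.   4.2]
[-4.2 22.5 33.4  0.8 12.2  6.4]
[-5.6 30.6 44.2  0.9 16.4  8.6]
[-6.9 38.7 55.1  1.1 20.7 10.8]
[-8.2 46.8 66.   1.3 24.9 13. ]
```

```bash
python3 -m jog '[[[-1,6,12,0,4,2,0],[-3,14,23,1,8,4,0],[-4,22,33,1,12,6,0],[-6,31,44,1,16,9,0],[-7,38,54,1,20,11,0],[-8,46,64,1,25,13,0],[-8,46,64,1,25,13,0],[-8,46,64,1,25,13,0]]]'
cat > c.py <<'E'
from k import *
import sys
s=arm.get_state();print(np.round(s['q'],2),np.round(s['force'],1))
for b in (-.05,.018):
    p,Rt=target(0,27,-.1-Y,b=b);print(b,p,row(p,Rt,s))
o=[]
for c in ('top','side'):
    im=arm.capture(c)['pixels'];w=im[200:290,210:330] if c=='top' else im[150:240,260:380];o.append(cv2.resize(w,(520,390),interpolation=2))
s=arm.get_state();im=arm.capture('wrist');cv2.imwrite('pics/w_'+sys.argv[1]+'.png',im['pixels'])
for l in arm.landmark_of(im,'ring_top')[:1]:print('wrist',l,at_z(im,l['xy'],.135,s),deproj(im,l['xy'],s))
cv2.imwrite('pics/v_'+sys.argv[1]+'.png',cv2.hconcat([cv2.resize(x,(400,300)) for x in o]))
E
python3 c.py 3
```

```text
t: 7.12
eef_pos: [0.4788, -0.0589, 0.14]
ee_rot: [-1.488, 1.632, -1.004]
force: [0.5, 0.1, -0.4]
opening: -0.0
grip_force: 0.0
[-0.51 -0.15 -0.81 -1.92 -0.39  2.15] [ 0.5  0.1 -0.4]
-0.05 [ 0.47881443 -0.05930331  0.13631537] [0.3 3.3 1.8 0.  0.2 0.4]
0.018 [ 0.53910018 -0.06535206  0.10544401] [ 0.5  3.3 69.8  0.   0.2  0.4]
wrist {'xy': [246.4, 206.0], 'p': 0.29} [ 0.49887364 -0.07616379  0.135     ] [0.76573456 0.01189373 0.01284782]
```

View pics/v_3.png

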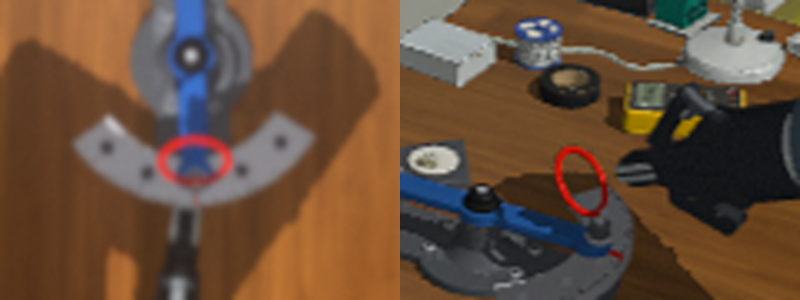

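View pics/w_3.png

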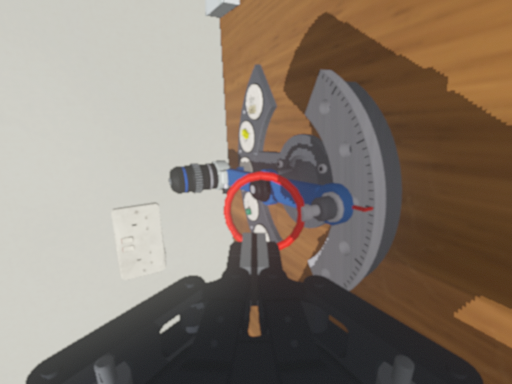

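The side crop shows the closed fingers just short of the ring and at its height, and the top crop shows them in line with it. The wrist picture shows the ring spanning about (225..303, 173..252), with the fingertips at (258,240) in front of it. I'll check the model against the wrist view, then insert.

```bash
python3 - <<'E'
from k import *
s=arm.get_state();im=arm.capture('wrist');T=np.linalg.inv(pose(im,s));f=192/np.tan(np.radians(im['fovy'])/2)
def pr(p):
    c=T@np.r_[p,1];return np.round([im['cx']+f*c[0]/c[2],im['cy']+f*c[1]/c[2],c[2]*1000],1)
u=np.array([np.cos(Y),np.sin(Y),0]);v=np.array([-u[1],u[0],0]);k=np.array([0,0,1])
C=P-.093*u+.113*k;e=np.sin(np.radians(40))*u+np.cos(np.radians(40))*k
px=im['pixels'].astype(int);m=((px[...,2]>140)&(px[...,1]<70)&(px[...,0]<70)).astype(np.uint8)
n,lab,st,_=cv2.connectedComponentsWithStats(m);i=1+np.argmax(st[1:,4]);print('red box l,t,r,b',st[i][0],st[i][1],st[i][0]+st[i][2],st[i][1]+st[i][3])
for nm,p in (('top',C+.032*e),('bot',C-.032*e),('left',C+.032*v),('right',C-.032*v),('tcp',s['eef_pos']),('pivotcap',P+.076*k)):print(nm,pr(p))
E
```

```text
red box l,t,r,b 245 172 304 250
top [223.5 209.2 210.9]
bot [306.8 209.3 195.8]
left [265.8 249.  209.6]
right [261.2 166.9 197.1]
tcp [253.6 242.6 161. ]
pivotcap [252.5 186.5 301.2]
```

```bash
python3 -m jog '[[[0,3,0,0,0,0,0],[-1,3,15,0,0,0,0],[-1,3,30,0,0,0,0],[-1,3,45,0,0,0,0],[-1,3,60,0,0,0,0],[-1,3,70,0,0,0,0],[-1,3,70,0,0,0,0],[-1,3,70,0,0,0,0]]]'
python3 c.py 4
```

```text
t: 8.38
eef_pos: [0.5394, -0.0644, 0.1052]
ee_rot: [-1.487, 1.634, -1.005]
force: [-0.5, -0.4, -0.1]
opening: -0.001
grip_force: 0.0
[-0.62  0.12 -0.84 -2.27 -0.61  2.63] [-0.5 -0.4 -0.1]
-0.05 [ 0.47881443 -0.05930331  0.13631537] [  0.9  -0.1 -68.3   0.    0.1   0.3]
0.018 [ 0.53910018 -0.06535206  0.10544401] [ 1.  -0.1 -0.3  0.   0.1  0.3]
wrist {'xy': [208.3, 262.3], 'p': 0.81} [ 0.53633431 -0.06110607  0.135     ] [ 0.53345008 -0.06266169  0.13578464]
```

View pics/v_4.png

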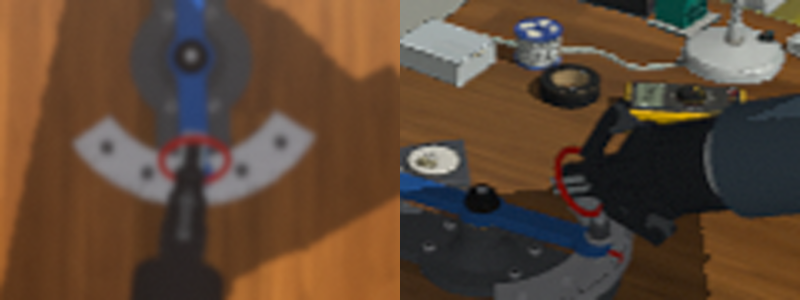

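```bash
python3 -m jog '[[[0,-2.7,-1.4,0,0,0,0],[0,-5.3,-2.7,0,0,0,0],[0,-7.1,-3.6,0,0,0,0],[0,-8.9,-4.5,0,0,0,0],[0,-8.9,-4.5,0,0,0,0]]]'
```

```text
t: 9.2
eef_pos: [0.5391, -0.0641, 0.1144]
ee_rot: [-1.488, 1.635, -1.004]
force: [0.6, -0.3, -5.5]
opening: -0.002
grip_force: 1.9
```

```bash
python3 -m jog '[[[0,-1.8,-0.9,0,0,0,0],[0,-3.6,-1.8,0,0,0,0],[0,-5.3,-2.7,0,0,0,0],[0,-5.3,-2.7,0,0,0,0]]]'; cat > d.py <<'E'
from k import *
import sys
s=arm.get_state();im=arm.capture('wrist');print(s['t'],s['eef_pos'],np.round(s['force'],1))
if len(sys.argv)>1:cv2.imwrite(f'pics/{sys.argv[1]}.png',im['pixels'])
for l in ('ring_top','ring_center','plate_mid'):
    for r in arm.landmark_of(im,l)[:1]:print(l,round(r['p'],2),np.round(r['xy'],1),np.round(deproj(im,r['xy'],s),4))
im=arm.capture('side')
for l in ('ring_top','lens'):
    for r in arm.landmark_of(im,l)[:1]:print('side',l,round(r['p'],2),np.round(r['xy'],1),np.round(deproj(im,r['xy']),4))
im=arm.capture('top')
r=arm.cut_out(im,'swing_arm')
if r:
    v,u=np.where(r[0]['region']);ur=[u[v==k].mean() for k in (190,200,230)];print('arm cols rows190,200,230',np.round(ur,1))
for l in arm.landmark_of(im,'lens')[:1]:
    e=at_z(im,l['xy'],.045);print('lens',round(l['p'],2),e,'angle',np.arctan2(*(e-P)[1::-1])-Y)
E
python3 d.py
```

```text
t: 9.7
eef_pos: [0.5393, -0.0641, 0.1208]
ee_rot: [-1.488, 1.634, -1.004]
force: [-1.5, -0.9, -5.6]
opening: 0.006
grip_force: 2.9
9.7 [ 0.53933182 -0.06407364  0.12082974] [-1.5 -0.9 -5.6]
ring_top 0.9 [222.8 258. ] [ 0.5335 -0.0625  0.1427]
plate_mid 0.62 [405.5 241.1] [ 0.4901 -0.0674  0.0528]
side ring_top 0.46 [307.8 194.6] [ 0.5344 -0.0581  0.1434]
side lens 0.92 [239.4 202.7] [ 0.7513 -0.0318  0.0587]
arm cols rows190,200,230 [266.  266.5 267. ]
lens 0.63 [ 0.75710626 -0.06398476  0.045     ] angle -0.06531303378123517
```

```bash
python3 -m jog '[[[0,-2.2,-1.1,0,0,0,0],[0,-4.4,-2.2,0,0,0,0],[0,-6.2,-3.2,0,0,0,0],[0,-6.2,-3.2,0,0,0,0]]]'; python3 d.py
python3 - <<'E'
from k import *
# swing: TCP displacement for ring arc; fixed tool yaw
s=arm.get_state();Rm=R.from_rotvec(s['ee_rot']).as_matrix()
for th in np.linspace(0,-.393,9)[1:]:
    r=lambda t:.075*np.array([-np.cos(Y+t),-np.sin(Y+t),0])
    print(np.round(th,3),np.round(Rm.T@(r(th)-r(0))*1000,1))
E
```

```text
t: 10.7
eef_pos: [0.5396, -0.0641, 0.1282]
ee_rot: [-1.487, 1.634, -1.005]
force: [-4.1, -0.3, -7.2]
opening: -0.006
grip_force: 4.0
10.7 [ 0.53955097 -0.06412114  0.12819752] [-4.1 -0.3 -7.2]
ring_top 0.73 [223.7 258.1] [ 0.5331 -0.0627  0.1498]
plate_mid 0.9 [415.4 235.3] [ 0.4894 -0.0698  0.0536]
side ring_top 0.51 [305.7 192.3] [ 0.6468 -0.2679  0.003 ]
side lens 0.76 [241.7 202.5] [ 0.7398 -0.0278  0.0655]
arm cols rows190,200,230 [266. 266. 267.]
lens 0.65 [ 0.76171898 -0.05773919  0.045     ] angle -0.02390337714633961
-0.049 [-3.7  0.2 -0.4]
-0.098 [-7.3  0.3 -0.6]
-0.147 [-11.    0.3  -0.7]
-0.196 [-14.7   0.3  -0.6]
-0.246 [-18.4   0.1  -0.4]
-0.295 [-22.   -0.1   0. ]
-0.344 [-25.7  -0.4   0.6]
-0.393 [-29.2  -0.8   1.3]
```

```bash
python3 -m jog '[[[-2,0,0,0,0,0,0],[-4,0.2,-0.4,0,0,0,0],[-7,0.3,-0.6,0,0,0,0],[-9,0.3,-0.6,0,0,0,0],[-11,0.3,-0.7,0,0,0,0],[-13,0.3,-0.7,0,0,0,0],[-14.7,0.3,-0.6,0,0,0,0],[-14.7,0.3,-0.6,0,0,0,0]]]'; python3 d.py
```

```text
t: 12.2
eef_pos: [0.5404, -0.0492, 0.128]
ee_rot: [-1.487, 1.634, -1.005]
force: [-3.3, -0.3, -6.5]
opening: -0.001
grip_force: 4.0
12.2 [ 0.54039776 -0.0492239   0.12801629] [-3.3 -0.3 -6.5]
ring_top 0.93 [226.4 260.5] [ 0.5336 -0.0462  0.1483]
plate_mid 0.62 [418.2 215.5] [ 0.5031 -0.0584  0.0313]
side ring_top 0.52 [304.8 194.8] [ 0.5354 -0.0417  0.1512]
side lens 0.74 [247.2 200.1] [ 0.734  -0.0489  0.0644]
arm cols rows190,200,230 [270.5 269.5 264.5]
lens 0.87 [ 0.76863658 -0.0826522   0.045     ] angle -0.1800836210713169
```

```bash
python3 -m jog '[[[-2,-0.1,0.2,0,0,0,0],[-4,-0.2,0.4,0,0,0,0],[-6,-0.4,0.7,0,0,0,0],[-8,-0.6,1,0,0,0,0],[-10,-0.7,1.3,0,0,0,0],[-12,-0.9,1.6,0,0,0,0],[-12,-0.9,1.6,0,0,0,0]]]'; cat > e.py <<'E'
from k import *
s=arm.get_state();print(s['t'],s['eef_pos'],np.round(s['force'],1))
im=arm.capture('top');f=192/np.tan(np.radians(im['fovy'])/2);T=np.linalg.inv(pose(im))
# barrel top centre: predicted pixel as a function of angle, arm blue bar centreline fit
px=im['pixels'].astype(int);B,G,Rr=px[...,0],px[...,1],px[...,2]
m=(B>Rr+40)&(B>G+20);m[:,:235]=0;m[:,300:]=0;m[:175]=0;m[250:]=0
v,u=np.where(m);pts=np.array([at_z(im,(a,b),.061)[:2] for a,b in zip(u,v)])
d=pts-P[:2];ok=(np.hypot(*d.T)<.13)&(np.hypot(*d.T)>.02);d=d[ok]
# bar symmetric about the pivot line: fit direction by least squares through centre, both near and far parts
w=np.linalg.svd(d-d.mean(0))[2][0];w*=np.sign(w[0]);print('bar angle',np.arctan2(w[1],w[0])-Y,len(d))
g=d[d[:,0]>.02];print('far part',np.arctan2(g[:,1].mean(),g[:,0].mean())-Y,len(g))
for l in arm.landmark_of(im,'lens')[:1]:
    e=at_z(im,l['xy'],.045);print('lens',round(l['p'],2),np.arctan2(*(e-P)[1::-1])-Y)
s=arm.get_state();im=arm.capture('wrist')
for r in arm.landmark_of(im,'ring_top')[:1]:
    e=deproj(im,r['xy'],s)-[-.0005,.0021,0];q=e-P;print('ring_top',round(r['p'],2),np.round(e,4),'angle',np.arctan2(-q[1],-q[0])-Y)
E
python3 e.py
```

```text
t: 13.58
eef_pos: [0.5426, -0.0373, 0.1272]
ee_rot: [-1.488, 1.635, -1.003]
force: [-7.9, 1.6, -7.5]
opening: -0.002
grip_force: 4.8
13.575 [ 0.54261129 -0.03726272  0.12717895] [-7.9  1.6 -7.5]
bar angle -0.3411592162704282 432
far part -0.32350406824347516 293
lens 0.72 -0.3568435986367421
ring_top 0.82 [ 0.5363 -0.038   0.1476] angle -0.35704837231748204
```

```bash
python3 -m jog '[[[-1.5,0,0,0,0,0,0],[-2.8,0,-0.3,0,0,0,0],[-2.8,0,-0.3,0,0,0,0]]]'; python3 e.py
```

```text
t: 14.15
eef_pos: [0.5431, -0.0348, 0.1279]
ee_rot: [-1.487, 1.635, -1.004]
force: [-5.3, 1.0, -6.1]
opening: 0.002
grip_force: 4.4
14.15 [ 0.54312944 -0.0347632   0.1278501 ] [-5.3  1.  -6.1]
bar angle -0.37449744482448777 434
far part -0.3549756002939021 294
lens 0.71 -0.38451453286019205
ring_top 0.74 [ 0.5372 -0.0359  0.148 ] angle -0.38738537865283446
```

```bash
python3 -m jog '[[[0,1.8,0.9,0,0,0,0],[0,3.6,1.8,0,0,0,0],[0,5.3,2.7,0,0,0,0],[0,6.2,3.2,0,0,0,0],[0,6.2,3.2,0,0,0,0]]]'; python3 e.py
```

```text
t: 14.98
eef_pos: [0.5433, -0.0348, 0.121]
ee_rot: [-1.487, 1.634, -1.005]
force: [-6.3, 1.6, -6.1]
opening: 0.004
grip_force: 4.1
14.975 [ 0.54328205 -0.03484258  0.12104154] [-6.3  1.6 -6.1]
bar angle -0.3766790354751973 433
far part -0.3549756002939021 294
lens 0.71 -0.4172089886917643
ring_top 0.95 [ 0.5372 -0.0371  0.143 ] angle -0.3730815783847892
```

The ring has come down to a 7 mm lift and still pulls about 6 N, so the pin is already entering the hole. I'm lowering it the rest of the way.

```bash
python3 -m jog '[[[0,1.8,0.9,0,0,0,0],[0,3.6,1.8,0,0,0,0],[0,5.3,2.7,0,0,0,0],[0,7.1,3.6,0,0,0,0],[0,8.9,4.5,0,0,0,0],[0,10.7,5.4,0,0,0,0],[0,12.5,6.3,0,0,0,0],[0,12.5,6.3,0,0,0,0]]]'; python3 e.py
```

```text
t: 16.18
eef_pos: [0.5446, -0.0358, 0.1084]
ee_rot: [-1.484, 1.633, -1.007]
force: [0.1, -0.4, -0.3]
opening: -0.002
grip_force: 0.0
16.175 [ 0.54461686 -0.03583889  0.10840967] [ 0.1 -0.4 -0.3]
bar angle -0.37468290067412086 416
far part -0.3585270217340866 288
lens 0.87 -0.37170315374870644
ring_top 0.93 [ 0.536  -0.0384  0.1355] angle -0.35129295643490654
```

```bash
python3 -m jog '[[[0,0,-10,0,0,0,0],[0,0,-22,0,0,0,0],[0,0,-36,0,0,0,0],[0,0,-50,0,0,0,0],[0,0,-65,0,0,0,0],[0,0,-80,0,0,0,0],[0,0,-90,0,0,0,0],[0,0,-90,0,0,0,0]]]'; python3 e.py; python3 c.py 5; python3 - <<'E'
from h import *
t=arm.capture('top')['pixels'][120:290,170:370];s=arm.capture('side')['pixels'][150:280,180:380]
cv2.imwrite('pics/f.png',cv2.hconcat([cv2.resize(t,(400,340),interpolation=2),cv2.resize(s,(400,340),interpolation=2)]))
E
```

```text
t: 17.38
eef_pos: [0.4639, -0.0264, 0.1494]
ee_rot: [-1.487, 1.63, -1.007]
force: [0.6, 0.1, -1.2]
opening: 0.001
grip_force: 0.0
17.375 [ 0.46385139 -0.02637649  0.14935027] [ 0.6  0.1 -1.2]
bar angle -0.37862114767821403 498
far part -0.3534435848169625 291
lens 0.67 -0.4249400795635082
ring_top 0.57 [ 0.5367 -0.0363  0.1353] angle -0.380678278931156
[-0.38 -0.24 -0.83 -1.95 -0.27  2.09] [ 0.1  0.6 -0. ]
-0.05 [ 0.47881443 -0.05930331  0.13631537] [30.4  2.1 21.3  0.1  0.1  0.3]
0.018 [ 0.53910018 -0.06535206  0.10544401] [30.5  2.  89.3  0.1  0.1  0.3]
wrist {'xy': [226.8, 204.1], 'p': 0.75} [ 0.53874828 -0.03106841  0.135     ] [ 0.53772732 -0.03137966  0.13537933]
```

View pics/f.png

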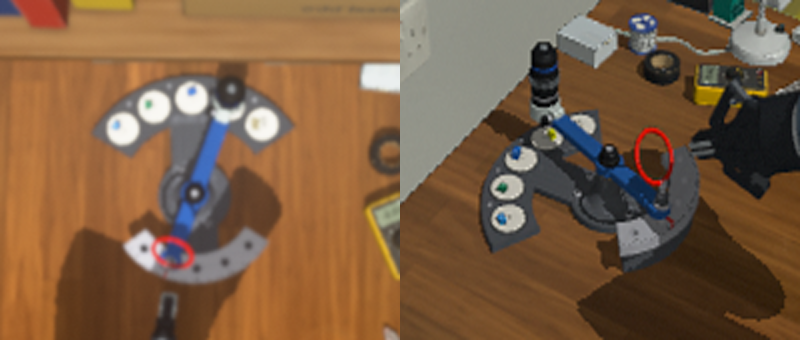

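View pics/w_5.png

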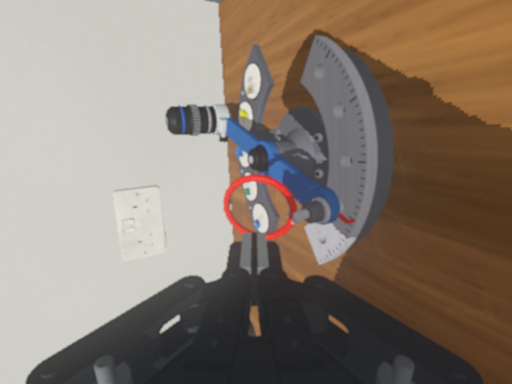

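In the final pictures the camera at (230,92) stands over the yellow relay's pad. The ring is back at its home height (135 mm), the finger is clear of it, and the other parts are where they were.

```bash
python3 -c "
from rig import arm
print(arm.close_job())"
```

```text
the job is handed in; nothing more can be done
None
```

I swung the inspection camera one hole to the right, over the yellow relay; the ring is back at its home height, so the pin is down in that hole, the finger is clear, and the job is handed in (about 17.5 s of the 43 s).

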